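# Weigh the waiting cartons and push them off the bench into the tote

### The job

The carton that lies on the bench scale has been weighed already: push it off the far edge of the bench so that it drops into the tote below. Then slide the larger of the two waiting cartons onto the middle of the scale platform, take your hand off it for about a second while the reading settles, and push it off the edge into the tote as well; last of all do the same with the smaller carton, so that the heavy one does not land on it. Slide the cartons along the bench rather than lifting them, and leave the other things on the bench where they are.

Things in the scene. Friction and masses are not known exactly. Their poses are not given: they have to be found in the camera images.
- weighed_carton: plain kraft-cardboard carton with a tape strip along the top and a white label, 110 x 100 x 45 mm (x, y, z), about 0.36 kg, lying on the scale platform at the start. Origin: the carton's centre, half its height above the bench while it lies there; x along its length, z up. Too wide to grip from above: push it (it slides under 1 to 3 N).
- large_carton: plain kraft-cardboard carton with a tape strip along the top and a white label, 120 x 105 x 55 mm (x, y, z), about 0.45 kg; the larger of the two cartons that wait beside the scale, one to the left and one to the right, which is which varies. At the start its length runs within 20 degrees of the world x. Origin: the carton's centre, half its height above the bench while it lies there; x along its length, z up. Too wide to grip from above: push it (it slides under 1 to 3 N).
- small_carton: plain kraft-cardboard carton with a tape strip along the top and a white label, 95 x 90 x 32 mm (x, y, z), about 0.2 kg; the smaller of the two waiting cartons. At the start its length runs within 20 degrees of the world x. Origin: the carton's centre, half its height above the bench while it lies there; x along its length, z up. Too wide to grip from above: push it (it slides under 1 to 3 N).
- scale: bench scale whose square stainless platform, 260 x 260 mm with a thin black joint round it, is let flush into the grey bench top (no step, the bench top and platform are at height 0); it does not sink noticeably. Origin: centre of the platform, its sides along x and y. The straight far edge of the bench is the line x = 0.70 in the world, with nothing raised along it; the bench top is 25 mm thick.
- tote: grey open plastic tote on a stack beneath the far edge of the bench, fixed; outside 400 x 600 mm (x, y), 170 mm high, walls and floor 6 mm. Its near wall stands under the bench's edge, its rim is 32 mm below the bench top. Origin: middle of the near wall's top edge, so that the tote reaches from 0 to 400 mm in its x (away from the robot), 300 mm to either side in y (along the bench edge) and 170 mm down.
- tape_dispenser: bystander, black bench tape dispenser with a tan roll, 165 x 66 x 110 mm, 0.9 kg; origin at the centre of its underside, x along its length
- scanner: bystander, grey and black hand barcode scanner lying on its side, head 105 x 62 x 60 mm, handle reaching 130 mm to its -y; origin under the head's centre
- utility_knife: bystander, closed utility knife, 167 x 30 x 22 mm; origin at the centre of its underside, x along it
- marker: bystander, marker pen, white with a black cap, 136 mm long, 15 mm thick, lying near the bench's far edge; origin at the centre of its underside, x along it
- label_roll: bystander, roll of white paper labels lying flat, 76 mm across, 40 mm high; origin at the centre of its underside
- tape_roll: bystander, spare roll of tan tape lying flat, 100 mm across, 46 mm high; origin at the centre of its underside
- mug: bystander, white mug, 80 mm across, 95 mm high, handle at its +y; origin at the centre of its underside
Mind the look-alikes: they are no part of the job. What is shaped like the weighed_carton but turquoise is not meant.

How it is judged (in metres and radians):
On the way, in this order (a step that is already met when the one before it is completed fails the run):
1. the carton from the scale lies in the tote (x of weighed_carton in the frame of tote between -0.005 and 0.405 m and y of weighed_carton in the frame of tote between -0.305 and 0.305 m and z of weighed_carton in the frame of tote between -0.18 and 0 m and linear speed of weighed_carton below 0.05 m/s), for 0.2 s.
2. the larger carton lies alone on the middle of the scale platform, at rest and untouched, for half a second (horizontal distance between large_carton and scale below 0.04 m and angle between large_carton's own z axis and vertical below 0.1 rad and height (world z) of large_carton above -0.01 m and linear speed of large_carton below 0.02 m/s and contact force between large_carton and the fingers below 0.05 N and contact force between large_carton and the arm below 0.05 N and horizontal distance between small_carton and scale above 0.16 m), for 0.5 s.
3. the larger carton lies in the tote (x of large_carton in the frame of tote between -0.005 and 0.405 m and y of large_carton in the frame of tote between -0.305 and 0.305 m and z of large_carton in the frame of tote between -0.18 and 0 m and linear speed of large_carton below 0.05 m/s), for 0.2 s.
4. the smaller carton lies alone on the middle of the scale platform, at rest and untouched, for half a second (horizontal distance between small_carton and scale below 0.04 m and angle between small_carton's own z axis and vertical below 0.1 rad and height (world z) of small_carton above -0.01 m and linear speed of small_carton below 0.02 m/s and contact force between small_carton and the fingers below 0.05 N and contact force between small_carton and the arm below 0.05 N and horizontal distance between large_carton and scale above 0.16 m), for 0.5 s.
5. the smaller carton lies in the tote (x of small_carton in the frame of tote between -0.005 and 0.405 m and y of small_carton in the frame of tote between -0.305 and 0.305 m and z of small_carton in the frame of tote between -0.18 and 0 m and linear speed of small_carton below 0.05 m/s), for 0.2 s.
At the end, for the whole second after the job is handed in: All three cartons lie inside the tote, their centres below the level of its rim, so the scale is clear, and each waiting carton was weighed on the way (its centre within 40 mm of the platform's centre, alone, at rest and untouched for half a second), the larger before the smaller (x of weighed_carton in the frame of tote between -0.005 and 0.405 m and y of weighed_carton in the frame of tote between -0.305 and 0.305 m and z of weighed_carton in the frame of tote between -0.18 and 0 m and x of large_carton in the frame of tote between -0.005 and 0.405 m and y of large_carton in the frame of tote between -0.305 and 0.305 m and z of large_carton in the frame of tote between -0.18 and 0 m and x of small_carton in the frame of tote between -0.005 and 0.405 m and y of small_carton in the frame of tote between -0.305 and 0.305 m and z of small_carton in the frame of tote between -0.18 and 0 m).
It fails at once if a bystander on the bench is moved by more than 30 mm (distance of any of tape_dispenser, scanner, utility_knife, marker, label_roll, tape_roll, mug from where it was at the start of the episode above 0.03 m).
It fails at once if a carton is lifted some 40 mm off the bench (height (world z) of any of weighed_carton, large_carton, small_carton above 0.07 m).
It also fails if it takes over 72 s, if anything falls off the work surface, if the arm or the gripper's body presses on something with over 40 N, if the wrist force passes 120 N, or if a joint passes its speed limit or range.

### The arm

A 6-joint arm with a two-finger parallel gripper is mounted at the origin on the work surface. World frame = base frame: x ahead of the robot, y to its left, z up, the work surface at z = 0. Lengths are in mm, angles in rad, forces in N, time in s.
With the tool pointing down it reaches from about 350 to 875 mm from the base axis. Payload 4.2 kg.
Tool frame: the origin (TCP) lies at the very end of the fingers, on their centre line; the grasp point (between the pads) lies 19 mm behind it; z points along the fingers, y is the direction in which the jaws open and shut (so a half turn about z gives the same grasp; the last joint's range is limited). The gripper opens to 85 mm and grips with 20 to 120 N. Pads are 22 mm wide; open, the fingers measure 114 mm over their backs; the gripper's body (76 mm by 85 mm) begins 54 mm behind the grasp point. The pads swing forward as they close: fully open they stand 13 mm farther back than shut.
Start: joints at [-1.087, 0.385, 0.008, 0, -1.194, -0.259], TCP at [139.337, -609.249, 231.312] pointing down, gripper open.
Joint ranges: [-3.14, 3.14], [-1.21, 2.06], [-1.07, 1.41], [-3.16, 2.05], [-2.99, -0.16], [-3.1, 3.1]. Speed limits (rad/s): [2.79, 2.79, 3.14, 3.14, 3.14, 3.14].

### API

Orientations are given as a unit quaternion [x, y, z, w].
In Python, from bench import arm, optics, job gives the robot as it stands.
- The arm moves only by the tool send_rows, never from a script. Its argument "steps" is a list that holds one entry, the list of rows, each a list of 5 numbers: the shift along the tool's x, y, z in cm, then the turn about the tool's z in rad, then the opening, from 0 (shut) to 1 (fully open). A call has 1 to 10 rows; each row shifts and turns the pose as measured when the row begins, along the tool's axes as they then stand; what a row does not reach is not made up. A row lasts 1/12 s, in which the tool goes at most 41.7 mm and 7.16 degrees, less where a joint would pass 70% of its speed; a pose out of reach is approached as far as the arm can. A call with a gripper value outside its range is refused whole. The fingers move at their own pace and stop on an object; the grip force is fixed at half the most. Time passes only in rows, so rows that do not move let the fingers close. It gives the time, the measured TCP pose, the force and the opening at its end, in the units of the state.
- arm.read_state(): the state, without advancing time (a new reading comes with each control period).
- optics.get_image(name): name is "scene" or "top" or "wrist"; returns (picture, depth): 420x560x3 uint8, blue, green, red; 420x560 float32, mm along the optical axis (not along the pixel's ray), 0 where there is no reading.
- optics.get_calibration(name): a dict with "K" (3x3 intrinsics, pixels), "k1" (the pictures are not rectified: a ray, as slopes to the right and down, at radius r is drawn at 1 + k1 r^2 times it, then the intrinsics apply), "rvec" (rotation vector, rad) and "tvec" (3), from world to camera coordinates, as OpenCV has them; the wrist camera has in their place "hand_eye" (4x4, takes a point from camera to tool coordinates, whose origin is the TCP and whose axes are the flange's). Camera axes: x right, y down, z forward; pixel columns grow to the right and rows downward; lengths in mm; the calibration is good to about 2 mm. A picture is of the moment at which its call begins: read the wrist's pose just before it. get_calibration takes no time and is no camera call.
- job.job_done(): hands the job in, once; it reports no verdict.
The state is a dict: "clock": time; "joints": joint angles; "joint_vel": joint speeds; "joint_efforts": joint torques, N m; "position": TCP position; "ee_rot": TCP orientation; "contact_force": force on the tool from outside, world axes, zero at the start; "wrist_torque": the same for the moment, N m; "gripper_width": finger opening in mm.
Only numpy, scipy, OpenCV 4.12 (cv2) and the standard library are available. Lean on these libraries where they do the work, as an engineer would, in place of code of your own. Each camera call takes 0.05 s, during which the arm holds its last target. There are 200 camera calls.

## Working session

There is one attempt and no reset: what is moved stays moved. The work goes in short steps, Python scripts to look and compute and a tool call to move; the robot and the scene stay as the last step left them, time stands still between calls to the robot, and variables do not carry over. Pictures are saved under pics/ and viewed, about 8 in all and at most 12, crops included, and the job is handed in when it is done.

Besides the shell and the picture viewer there is one more tool, called by a JSON object that holds its "api" and its "payload", one argument or row to a line. send_rows: Moves the arm, as the interface text tells. Its arguments: {"type":"object","properties":{"steps":{"type":"array","items":{"type":"array","items":{"type":"array","items":{"type":"number"}}}}},"required":["steps"]}

```bash
ls && mkdir -p pics
python3 - <<'E'
from bench import arm, optics, job
import cv2
s=arm.read_state(); print({k:s[k] for k in('clock','position','ee_rot','contact_force','gripper_width')})
for n in("top","scene"):
    c=optics.get_calibration(n); print(n,c)
    p,d=optics.get_image(n); cv2.imwrite(f'pics/{n}0.png',p)
    import numpy as np; np.save(f'pics/{n}0d.npy',d)
E
```

```text
pics
{'clock': 0.0, 'position': array([ 139.19760881, -608.70235366,  230.25446604]), 'ee_rot': array([-1.12071112e-01,  9.93699614e-01,  1.05680370e-03, -1.62820908e-04]), 'contact_force': array([-0.65583111, -0.54251972, -0.90599885]), 'gripper_width': 85.49664973888967}
top {'K': array([[512.61571031,   0.        , 289.65662797],
       [  0.        , 512.61571031, 210.312312  ],
       [  0.        ,   0.        ,   1.        ]]), 'k1': -0.16680349666379712, 'rvec': array([ 2.2137441 , -2.15075649,  0.10164687]), 'tvec': array([ -47.82180998,  476.25833234, 1695.77217872])}
scene {'K': array([[430.41754413,   0.        , 280.80745138],
       [  0.        , 430.41754413, 208.50060111],
       [  0.        ,   0.        ,   1.        ]]), 'k1': 0.027803685751984906, 'rvec': array([ 0.91398829,  2.29992846, -1.30698007]), 'tvec': array([ 361.55405809, -140.1557078 , 1429.86228869])}
```

View pics/top0.png

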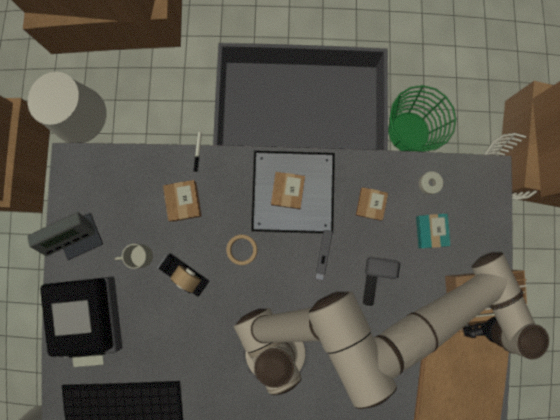

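View pics/scene0.png

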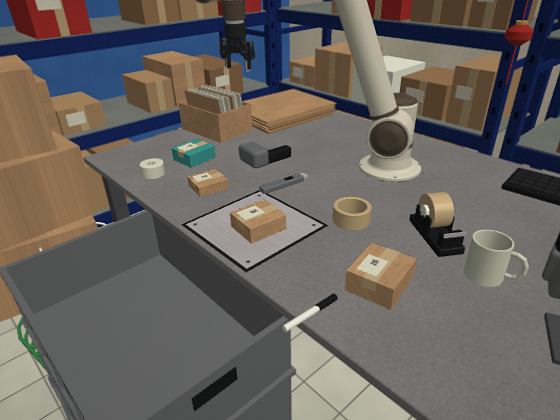

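The top view has +x up and +y left. The weighed carton is on the scale at (289,190), the large carton is left at (182,201) and the small one right at (372,204). The marker is at (197,150), the tape roll at (241,250), the knife at (324,255), and the scanner at (380,270). Next I'll measure poses from depth.

```bash
cat > h.py <<'E'
import numpy as np, cv2
from bench import arm, optics
def cloud(d,c):
    "world points (HxWx3) of a depth picture"
    K=c['K'];R=cv2.Rodrigues(c['rvec'])[0];v,u=np.indices(d.shape)
    px=np.stack([u,v],-1).reshape(-1,1,2).astype(float)
    xy=cv2.undistortPoints(px,K,np.array([c['k1'],0,0,0,0.])).reshape(*d.shape,2)
    pc=np.dstack([xy*d[...,None],d])
    return (pc-c['tvec'].ravel())@R
def proj(P,c):
    return cv2.projectPoints(np.float64(P).reshape(-1,1,3),c['rvec'],c['tvec'],c['K'],np.array([c['k1'],0,0,0,0.]))[0][:,0]
def blobs(p,d,c,zmin,zmax,box,kraft=True):
    W=cloud(d,c); x,y,z=W[...,0],W[...,1],W[...,2]
    m=(z>zmin)&(z<zmax)&(x>box[0])&(x<box[1])&(y>box[2])&(y<box[3])&(d>0)
    n,l,st,_=cv2.connectedComponentsWithStats(m.astype(np.uint8))
    out=[]
    for i in range(1,n):
        if st[i,4]<60: continue
        q=W[l==i]; ztop=np.percentile(q[:,2],70); q=q[q[:,2]>ztop-8]
        r=cv2.minAreaRect(q[:,:2].astype(np.float32))
        a=r[2]; a=(a+45)%90-45
        out.append((np.round(r[0],0),np.round(r[1],0),round(a,1),round(float(ztop),0),st[i,4],np.round(p[l==i].mean(0))))
    return out
def look(box=(250,720,-450,450),zmin=12,zmax=130):
    c=optics.get_calibration('top');p,d=optics.get_image('top')
    for b in blobs(p,d,c,zmin,zmax,box): print(*b)
    return p,d,c
E
python3 - <<'E'
from h import *
c=optics.get_calibration('top');d=np.load('pics/top0d.npy');p=cv2.imread('pics/top0.png')
W=cloud(d,c)
for uv in [(289,215),(262,165),(325,165),(150,300),(182,201),(289,190),(372,204),(300,100),(254,152),(334,153),(332,232),(251,232)]: print(uv,W[uv[1],uv[0]].round())
for b in blobs(p,d,c,10,130,(250,720,-450,450)): print(*b)
print('edge',W[(130,140,144,148,152),140].round())
E
```

```text
(289, 215) [463. -32.   1.]
(262, 165) [631.  64.   5.]
(325, 165) [ 637. -150.    7.]
(150, 300) [160. 430.   0.]
(182, 201) [ 333.  -21. 1730.]
(289, 190) [542. -30.  47.]
(372, 204) [ 505. -308.   37.]
(300, 100) [ 926.  -64. -197.]
(254, 152) [677.  94.  -7.]
(334, 153) [ 678. -179.   16.]
(332, 232) [ 409. -178.   15.]
(251, 232) [402.  94.  -2.]
[660. 289.] [ 19. 114.] -2.1 16.0 105 [77. 85. 86.]
[544. -25.] [100. 111.] -6.7 48.0 1029 [ 87. 113. 131.]
[498. 328.] [123. 109.] 11.7 57.0 1264 [ 79. 106. 124.]
[ 508. -310.] [92. 97.] -11.1 34.0 808 [ 83. 109. 127.]
[ 333. -150.] [ 32. 166.] -10.5 21.0 438 [75. 76. 76.]
[342. 122.] [ 95. 100.] 1.9 48.0 355 [ 83. 110. 128.]
[310. 437.] [71. 22.] 1.8 84.0 177 [71. 82. 83.]
[267. 324.] [134.  49.] -26.6 68.0 583 [43. 51. 56.]
[ 296. -347.] [104.  61.] -7.7 60.0 685 [67. 68. 69.]
edge [[ 926.  722. -758.]
 [ 873.  717. -751.]
 [ 693.  489.   13.]
 [ 681.  491.    1.]
 [ 666.  489.    6.]]
```

{"api": "send_rows", "payload": {
  "steps": [
    [[0, 0, 0, 0.113, 0.6], [0, 0, 0, 0.113, 0.6], [-1.8, 3.4, 0, 0, 0.6], [-1.8, 3.4, 0, 0, 0.6], [-1.8, 3.4, 0, 0, 0.6], [-1.8, 3.4, 0, 0, 0.6], [-1.8, 3.4, 0, 0, 0.6], [-1.8, 3.4, 0, 0, 0.6], [-1.8, 3.4, 0, 0, 0.6], [-1.8, 3.4, 0, 0, 0.6]]
  ]
}}

```text
clock: 0.93
position: [287.5, -331.7, 223.1]
ee_rot: [0.014, 1.0, 0.006, -0.004]
contact_force: [0.6, 0.2, -0.3]
gripper_width: 51.1
```

Run:
```python
from h import *
c=optics.get_calibration('top');R=cv2.Rodrigues(c['rvec'])[0];C=-R.T@c['tvec'].ravel()
def ray(uv,z=0):
    xy=cv2.undistortPoints(np.float64([[uv]]),c['K'],np.array([c['k1'],0,0,0,0.])).ravel()
    r=R.T@np.array([*xy,1]); return (C+r*(z-C[2])/r[2]).round(1)
p=cv2.imread('pics/top0.png');g=cv2.cvtColor(p,cv2.COLOR_BGR2GRAY)
roi=(g[145:240,245:342]<40).astype(np.uint8)   # black joint
print(roi.sum())
v,u=np.nonzero(roi); pts=np.array([ray((a+245,b+145)) for a,b in zip(u,v)])
r=cv2.minAreaRect(pts[:,:2].astype(np.float32));print(r)
for u in (60,120,420,480):
    col=g[120:170,u].astype(int);print(u,[ray((u,v))[:2] for v in (120+np.argmax(-np.diff(col)),)])
T=np.float64([[700,y,-32] for y in (-400,300)])
for uv in [(221,45),(387,47),(217,148),(386,150)]: print('tote rim',ray(uv,-32))
print(ray((431,182),40),ray((434,230),45),ray((197,150),15),ray((135,256),95))
```

```text
336
((544.3617553710938, -43.70173645019531), (275.17572021484375, 275.0951843261719), 0.04846174269914627)
60 [array([775.3, 795.4])]
120 [array([701.2, 564.9])]
420 [array([ 738.4, -481.5])]
480 [array([ 701.6, -699.6])]
tote rim [1075.   231.1  -32. ]
tote rim [1089.  -371.9  -32. ]
tote rim [693.3 226.1 -32. ]
tote rim [ 704.8 -367.5  -32. ]
[ 585.8 -508.7   40. ] [ 423.4 -518.3   45. ] [675.1 287.9  15. ] [308.8 460.5  95. ]
```

{"api": "send_rows", "payload": {
  "steps": [
    [[-1.8, 3.4, 0.8, 0, 0.6], [-1.8, 3.4, 0.8, 0, 0.6], [-1.8, 3.4, 0.8, 0, 0.6], [-1.8, 3.4, 0.8, 0, 0.6], [-1.8, 3.4, 0.8, 0, 0.6], [-1.8, 3.4, 0.8, 0, 0.6], [-1.8, 3.4, 0.8, 0, 0.6], [-1.8, 3.4, 0.8, 0, 0.6], [-1.8, 3.4, 0.8, 0, 0.6], [0, 0, 0, 0, 0.6]]
  ]
}}

```text
clock: 1.77
position: [463.5, -8.3, 151.6]
ee_rot: [0.011, 1.0, 0.006, -0.001]
contact_force: [-0.1, 0.5, 0.5]
gripper_width: 51.3
```

{"api": "send_rows", "payload": {
  "steps": [
    [[0.8, -1.0, 3, 0, 0.6], [0.8, -1.0, 3.5, 0, 0.6], [0, 0, 3.5, 0, 0.6], [0, 0, 2.5, 0, 0.6], [0, 0, 1.0, 0, 0.6], [0, 0, 0, 0, 0.6]]
  ]
}}

```text
clock: 2.27
position: [449.2, -23.6, 12.1]
ee_rot: [0.007, 1.0, 0.006, 0.001]
contact_force: [-0.9, -0.5, 0.6]
gripper_width: 51.3
```

{"api": "send_rows", "payload": {
  "steps": [
    [[-2, 0, 0, 0, 0.6], [-2, 0, 0, 0, 0.6], [-2, 0, 0, 0, 0.6], [-2, 0, 0, 0, 0.6], [-2, 0, 0, 0, 0.6]]
  ]
}}

```text
clock: 2.68
position: [543.2, -27.6, 11.5]
ee_rot: [0.008, 1.0, 0.004, -0.007]
contact_force: [-0.8, 0.4, -0.6]
gripper_width: 50.9
```

{"api": "send_rows", "payload": {
  "steps": [
    [[-2, 0, 0, 0, 0.6], [-2, 0, 0, 0, 0.6], [-2, 0, 0, 0, 0.6], [-2, 0, 0, 0, 0.6], [-2.5, 0, 0, 0, 0.6], [-2.5, 0, 0, 0, 0.6], [-2.5, 0, 0, 0, 0.6], [0, 0, 0, 0, 0.6], [0, 0, 0, 0, 0.6], [1, 0, -2, 0, 0.6]]
  ]
}}

```text
clock: 3.52
position: [694.2, -33.6, 32.1]
ee_rot: [0.01, 1.0, 0.004, -0.011]
contact_force: [-0.7, -0.4, 0.8]
gripper_width: 51.2
```

```bash
cat > v.py <<'E'
import sys
from h import *
c=optics.get_calibration('top');p,d=optics.get_image('top')
W=cloud(d,c)
for b in blobs(p,d,c,12,80,(380,720,-420,420)): print(*b)
print('tote')
for b in blobs(p,d,c,-190,-100,(712,1060,-350,210)): print(*b)
if len(sys.argv)>1: cv2.imwrite(sys.argv[1],cv2.resize(p[20:330,20:470],None,fx=1.6,fy=1.6))
E
python3 v.py pics/a.png
```

```text
[663. 287.] [ 15. 115.] -3.1 18.0 94 [80. 88. 88.]
[498. 327.] [122. 108.] 11.7 58.0 1261 [ 78. 104. 123.]
[ 508. -309.] [92. 97.] -11.2 34.0 794 [ 82. 108. 126.]
[ 397. -161.] [30. 36.] -7.7 20.0 86 [73. 74. 74.]
tote
```

View pics/a.png

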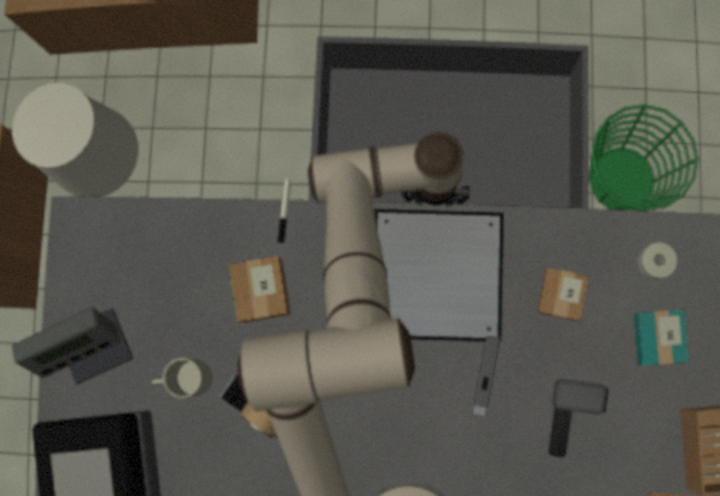

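```bash
python3 -c "
from bench import arm
s=arm.read_state();print(s['joints'].round(3),s['clock'],s['position'])"
```

```text
[ 0.178  0.676  0.003 -0.014 -0.91  -1.759] 3.5667 [695.09907706 -33.58808908  39.09021416]
```

```bash
cat > plan.py <<'E'
import numpy as np
def plan(p,q,goal,n,turn_to=None,down0=0):
    "rows (tool cm, rad) from pose p,q straight to goal in n rows; turn_to = heading (deg) of tool x"
    th=np.arctan2(2*q[0]*q[1],q[0]**2-q[1]**2)
    dw=np.array(goal[:3])-p; t=0 if turn_to is None else (np.deg2rad(turn_to)-th+np.pi)%(2*np.pi)-np.pi
    for i in range(n):
        a=th+t*i/n
        ex=np.array([np.cos(a),np.sin(a)]);ey=np.array([np.sin(a),-np.cos(a)])
        s=dw/n/10
        print([round(float(s[:2]@ex),1),round(float(s[:2]@ey),1),round(float(-s[2]),1),round(float(-t/n),3)])
    print('heading',np.rad2deg(th).round(1))
E
python3 - <<'E'
from plan import *; from bench import arm
s=arm.read_state();q=s['ee_rot']
plan(np.array([695,-34,119.]),q,(487,416,125),14,-83)
E
```

```text
[1.5, 3.2, -0.0, -0.122]
[1.1, 3.4, -0.0, -0.122]
[0.7, 3.5, -0.0, -0.122]
[0.3, 3.5, -0.0, -0.122]
[-0.1, 3.5, -0.0, -0.122]
[-0.6, 3.5, -0.0, -0.122]
[-1.0, 3.4, -0.0, -0.122]
[-1.4, 3.3, -0.0, -0.122]
[-1.8, 3.1, -0.0, -0.122]
[-2.1, 2.8, -0.0, -0.122]
[-2.5, 2.5, -0.0, -0.122]
[-2.8, 2.2, -0.0, -0.122]
[-3.0, 1.9, -0.0, -0.122]
[-3.2, 1.5, -0.0, -0.122]
heading 178.9
```

{"api": "send_rows", "payload": {
  "steps": [
    [[0, 0, -4, 0, 0.6], [0, 0, -4, 0, 0.6], [1.5, 3.2, 0, -0.122, 0.6], [1.1, 3.4, 0, -0.122, 0.6], [0.7, 3.5, 0, -0.122, 0.6], [0.3, 3.5, 0, -0.122, 0.6], [-0.1, 3.5, 0, -0.122, 0.6], [-0.6, 3.5, 0, -0.122, 0.6], [-1.0, 3.4, 0, -0.122, 0.6], [-1.4, 3.3, 0, -0.122, 0.6]]
  ]
}}

```text
clock: 4.4
position: [566.0, 222.7, 136.3]
ee_rot: [-0.469, 0.883, 0.007, 0.0]
contact_force: [0.2, 0.1, -0.4]
gripper_width: 50.9
```

Run:
```python
from plan import *; from bench import arm
s=arm.read_state();q=s['ee_rot'];print(s['clock'],s['position'])
plan(s['position'],q,(487,416,130),7,-83)
```

```text
4.4 [566.03375583 222.6757675  136.27121597]
[-1.7, 2.5, 0.1, -0.102]
[-1.9, 2.3, 0.1, -0.102]
[-2.1, 2.1, 0.1, -0.102]
[-2.3, 1.9, 0.1, -0.102]
[-2.5, 1.6, 0.1, -0.102]
[-2.7, 1.4, 0.1, -0.102]
[-2.8, 1.1, 0.1, -0.102]
heading -124.0
```

{"api": "send_rows", "payload": {
  "steps": [
    [[-1.7, 2.5, 0, -0.102, 0.6], [-1.9, 2.3, 0, -0.102, 0.6], [-2.1, 2.1, 0, -0.102, 0.6], [-2.3, 1.9, 0, -0.102, 0.6], [-2.5, 1.6, 0, -0.102, 0.6], [-2.7, 1.4, 0, -0.102, 0.6], [-2.8, 1.1, 0, -0.102, 0.6], [0, 0, 0, 0, 0.6]]
  ]
}}

```text
clock: 5.07
position: [467.8, 424.5, 147.8]
ee_rot: [0.765, -0.645, -0.007, -0.006]
contact_force: [0.4, -0.8, 0.8]
gripper_width: 51.3
```

```bash
python3 - <<'E'
from plan import *; from bench import arm
s=arm.read_state();q=s['ee_rot'];print(s['clock'],s['position'])
plan(s['position'],q,(487,416,12),5,-83)
E
python3 v.py
```

```text
5.0667 [467.80632785 424.51653564 147.75238419]
[0.2, -0.3, 2.7, 0.01]
[0.2, -0.4, 2.7, 0.01]
[0.2, -0.4, 2.7, 0.01]
[0.2, -0.4, 2.7, 0.01]
[0.2, -0.4, 2.7, 0.01]
heading -80.3
[661. 288.] [ 18. 112.] -0.3 17.0 88 [74. 82. 82.]
[498. 328.] [123. 108.] 11.9 57.0 1263 [ 80. 106. 125.]
[ 508. -310.] [92. 97.] -10.2 34.0 801 [ 84. 110. 129.]
[ 397. -161.] [30. 36.] -8.9 21.0 89 [74. 76. 76.]
tote
[759. -32.] [96.  4.] -4.6 -125.0 154 [36. 50. 64.]
```

{"api": "send_rows", "payload": {
  "steps": [
    [[0.2, -0.4, 2.8, 0.01, 0.6], [0.2, -0.4, 2.8, 0.01, 0.6], [0.2, -0.4, 2.8, 0.01, 0.6], [0.2, -0.4, 2.7, 0.01, 0.6], [0.2, -0.4, 2.5, 0.01, 0.6], [0, 0, 0, 0, 0.6]]
  ]
}}

```text
clock: 5.62
position: [490.0, 414.7, 14.9]
ee_rot: [0.744, -0.668, -0.007, -0.01]
contact_force: [-0.8, -1.0, -1.2]
gripper_width: 51.3
```

Run:
```python
from h import *
s=arm.read_state();print(s['clock'],s['position'],s['ee_rot'].round(3))
c=optics.get_calibration('top');p,d=optics.get_image('top');W=cloud(d,c)
m=(W[...,0]>712)&(W[...,0]<1000)&(abs(W[...,1]+40)<120)&(d>0)
print(W[m].mean(0))
for x in range(715,900,12):
    k=m&(abs(W[...,0]-x)<6)&(abs(W[...,1]+32)<40); print(x,np.median(W[k][:,2]).round() if k.any() else None,end=' ')
cv2.imwrite('pics/b.png',cv2.resize(p[40:240,150:470],None,fx=2.4,fy=2.4))
```

```text
5.6167 [490.03188419 414.69009266  14.86877832] [ 0.744 -0.668 -0.007 -0.01 ]
[ 864.97142715  -40.08995134 -183.9924466 ]
715 None 727 None 739 -196.0 751 -194.0 763 -121.0 775 -86.0 787 -87.0 799 -85.0 811 -90.0 823 None 835 -194.0 847 -196.0 859 -196.0 871 -195.0 883 -197.0 895 -195.0
```

View pics/b.png

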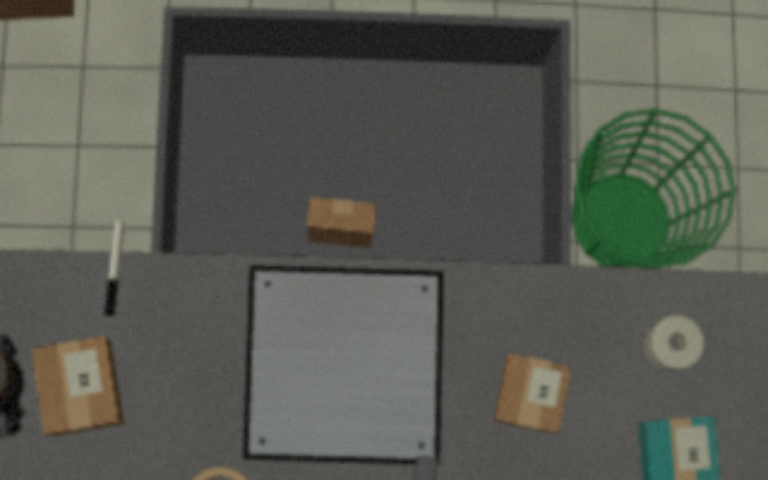

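The weighed carton is standing on end in the tote at about (790,-32), pixel (340,220), top at -87, and the fingers are beside the large carton. I'll slide the large carton toward the scale.

{"api": "send_rows", "payload": {
  "steps": [
    [[2, 0, 0, 0, 0.6], [2.5, 0, 0, 0, 0.6], [2.5, 0, 0, 0, 0.6], [2.5, 0, 0, 0, 0.6], [2.5, 0, 0, 0, 0.6], [2.5, 0, 0, 0, 0.6], [2.5, 0, 0, 0, 0.6], [2.5, 0, 0, 0, 0.6], [2, 0, 0, 0, 0.6], [1, 0, 0, 0, 0.6]]
  ]
}}

```text
clock: 6.5
position: [526.3, 193.4, 34.2]
ee_rot: [0.746, -0.665, -0.004, -0.035]
contact_force: [-0.7, 1.0, -0.5]
gripper_width: 51.4
```

```bash
python3 - <<'E'
from plan import *; from bench import arm
s=arm.read_state();q=s['ee_rot'];print(s['clock'],s['position'])
plan(s['position'],q,(536,19,12),1)
E
python3 v.py
```

```text
6.5 [526.34124049 193.42637575  34.18317545]
[17.4, 1.0, 2.2, 0.0]
heading -83.4
[658. 287.] [ 15. 110.] -3.3 17.0 99 [75. 83. 83.]
[524. 130.] [122. 106.] 6.2 58.0 1067 [ 84. 110. 129.]
[ 508. -310.] [91. 97.] -11.1 34.0 796 [ 82. 109. 127.]
[ 397. -162.] [30. 36.] -7.2 20.0 82 [73. 74. 74.]
tote
[759. -32.] [97.  6.] -3.9 -129.0 162 [37. 50. 64.]
```

{"api": "send_rows", "payload": {
  "steps": [
    [[2, 0, 0.5, 0, 0.6], [2.3, 0, 0.5, 0, 0.6], [2.3, 0, 0.5, 0, 0.6], [2.3, 0, 0.5, 0, 0.6], [2.3, 0, 0.4, 0, 0.6], [2.3, 0, 0.4, 0, 0.6], [1.9, 0, 0.3, 0, 0.6], [1.2, 0, 0.2, 0, 0.6], [0.6, 0, 0, 0, 0.6], [0, 0, 0, 0, 0.6]]
  ]
}}

```text
clock: 7.38
position: [573.4, 38.0, 19.8]
ee_rot: [0.75, -0.658, 0.01, -0.065]
contact_force: [0.1, -0.0, 0.5]
gripper_width: 51.5
```

```bash
python3 - <<'E'
from plan import *; from bench import arm
s=arm.read_state();q=s['ee_rot'];print(s['clock'],s['position'])
E
python3 v.py
```

```text
7.3833 [573.41730347  38.02174451  19.76068437]
[661. 287.] [ 15. 118.] -4.2 18.0 93 [80. 88. 89.]
[567. -28.] [123. 105.] 7.3 57.0 752 [ 85. 111. 129.]
[ 508. -310.] [92. 97.] -10.8 34.0 794 [ 83. 110. 128.]
[ 397. -161.] [30. 36.] -6.8 21.0 88 [73. 74. 75.]
tote
[759. -32.] [96.  5.] -4.2 -128.0 157 [36. 50. 64.]
```

{"api": "send_rows", "payload": {
  "steps": [
    [[-1.5, 0, -0.3, 0, 0.6], [-2.5, 0, -0.4, 0, 0.6], [-2.5, 0, -0.4, 0, 0.6], [-1.5, 0, -0.3, 0, 0.6], [0, 0, 0, 0, 0.6], [0, 0, 0, 0, 0.6], [0, 0, 0, 0, 0.6], [0, 0, 0, 0, 0.6], [0, 0, 0, 0, 0.6], [0, 0, 0, 0, 0.6]]
  ]
}}

```text
clock: 8.27
position: [558.3, 121.5, 39.0]
ee_rot: [0.751, -0.657, 0.009, -0.062]
contact_force: [-1.1, 1.0, 0.9]
gripper_width: 50.9
```

```bash
python3 - <<'E'
from plan import *; from bench import arm
s=arm.read_state();q=s['ee_rot'];print(s['clock'],s['position'],s['joints'].round(3),s['joint_vel'].round(3))
E
python3 v.py
```

```text
8.2667 [558.34163274 121.49121578  39.01898057] [ 0.482  0.465 -0.418 -0.053 -0.566 -0.306] [-0.01   0.003 -0.002  0.001 -0.002  0.   ]
[663. 287.] [ 16. 115.] -4.0 18.0 93 [80. 88. 88.]
[566. -28.] [122. 105.] 7.8 58.0 1182 [ 84. 111. 129.]
[ 508. -309.] [92. 97.] -10.3 34.0 800 [ 83. 109. 127.]
[ 398. -162.] [29. 38.] -8.5 21.0 88 [73. 74. 75.]
tote
[759. -32.] [96.  5.] -2.6 -127.0 155 [36. 49. 63.]
```

{"api": "send_rows", "payload": {
  "steps": [
    [[0, 0, 0, 0, 0.6], [2.5, 0, 0.3, 0, 0.6], [3.2, 0.1, 0.3, 0, 0.6], [3.2, 0.2, 0.3, 0, 0.6], [3.2, 0.2, 0.3, 0, 0.6], [3.2, 0.2, 0.2, 0, 0.6], [3.0, 0.2, 0.2, 0, 0.6], [1.5, 0, 0, 0, 0.6], [-1, 0, 0, 0, 0.6], [-2, 0, 0, 0, 0.6]]
  ]
}}

```text
clock: 9.15
position: [588.8, -51.1, 21.5]
ee_rot: [0.751, -0.656, 0.018, -0.074]
contact_force: [1.2, 0.3, 0.1]
gripper_width: 50.9
```

```bash
cat > st.py <<'E'
from plan import *; from bench import arm
from scipy.spatial.transform import Rotation as Ro
s=arm.read_state();R=Ro.from_quat(s['ee_rot']).as_matrix();print(s['clock'],s['position'].round(),'toolz',R[:,2].round(3),'head',np.rad2deg(np.arctan2(R[1,0],R[0,0])).round(1),'j',s['joints'].round(2))
E
python3 st.py; python3 v.py
```

```text
9.15 [589. -51.  21.] toolz [ 0.124  0.086 -0.988] head -82.1 j [ 0.15  0.52 -0.36 -0.12 -0.56  0.08]
[634. 290.] [14. 63.] -3.7 18.0 60 [44. 47. 48.]
[ 589. -145.] [121. 105.] 9.2 57.0 798 [ 86. 112. 129.]
[ 507. -310.] [92. 97.] -10.2 35.0 795 [ 83. 110. 128.]
[ 397. -161.] [28. 36.] -7.6 21.0 81 [74. 75. 76.]
tote
[759. -32.] [96.  5.] -4.1 -126.0 167 [37. 51. 65.]
```

```bash
cat > plan.py <<'E'
import numpy as np
from bench import arm
from scipy.spatial.transform import Rotation as Ro
def plan(goal,n,head=None,p=None):
    "rows (tool cm, rad) from the pose now (or p) straight to goal in n rows; head = heading (deg) of tool x at the end"
    s=arm.read_state();R=Ro.from_quat(s['ee_rot']);M=R.as_matrix();p=s['position'] if p is None else np.array(p)
    th=np.arctan2(M[1,0],M[0,0]); t=0 if head is None else (np.deg2rad(head)-th+np.pi)%(2*np.pi)-np.pi
    for i in range(n):
        sh=(R*Ro.from_euler('z',-t*i/n)).inv().apply((np.array(goal)-p)/n/10)
        print([*map(float,sh.round(1)),round(-t/n,3)])
E
python3 - <<'E'
from plan import *
plan((570,-40,110),3,p=None);print()
plan((478,-140,100),11,-3,p=(570,-40,110))
E
```

```text
[-0.5, 0.2, -3.0, 0.0]
[-0.5, 0.2, -3.0, 0.0]
[-0.5, 0.2, -3.0, 0.0]

[0.8, 1.0, -0.1, np.float64(-0.125)]
[0.7, 1.0, -0.1, np.float64(-0.125)]
[0.5, 1.1, -0.1, np.float64(-0.125)]
[0.4, 1.2, -0.1, np.float64(-0.125)]
[0.2, 1.2, -0.1, np.float64(-0.125)]
[0.1, 1.2, -0.1, np.float64(-0.125)]
[-0.1, 1.2, -0.1, np.float64(-0.125)]
[-0.2, 1.2, -0.1, np.float64(-0.125)]
[-0.4, 1.2, -0.1, np.float64(-0.125)]
[-0.5, 1.1, -0.1, np.float64(-0.125)]
[-0.7, 1.0, -0.1, np.float64(-0.125)]
```

{"api": "send_rows", "payload": {
  "steps": [
    [[-0.5, 0.2, -3, 0, 0.6], [-0.5, 0.2, -3, 0, 0.6], [-0.5, 0.2, -3, 0, 0.6], [0.8, 1.0, -0.1, -0.12, 0.6], [0.7, 1.0, -0.1, -0.12, 0.6], [0.5, 1.1, -0.1, -0.12, 0.6], [0.4, 1.2, -0.1, -0.12, 0.6], [0.2, 1.2, -0.1, -0.12, 0.6], [0.1, 1.2, -0.1, -0.12, 0.6], [-0.1, 1.2, -0.1, -0.12, 0.6]]
  ]
}}

```text
clock: 10.03
position: [505.1, -100.6, 106.8]
ee_rot: [0.959, -0.275, 0.044, -0.058]
contact_force: [0.8, -0.5, 0.1]
gripper_width: 51.2
```

```bash
python3 st.py
python3 - <<'E'
from plan import *
plan((478,-148,85),5,-3)
E
```

```text
10.0333 [ 505. -101.  107.] toolz [ 0.117  0.087 -0.989] head -32.3 j [ 0.07  0.29 -0.45 -0.12 -0.71  1.03]
[0.0, 1.1, 0.3, np.float64(-0.102)]
[-0.1, 1.1, 0.3, np.float64(-0.102)]
[-0.2, 1.1, 0.3, np.float64(-0.102)]
[-0.3, 1.1, 0.3, np.float64(-0.102)]
[-0.4, 1.1, 0.3, np.float64(-0.102)]
```

{"api": "send_rows", "payload": {
  "steps": [
    [[0, 1.1, 0.3, -0.102, 0.6], [-0.1, 1.1, 0.3, -0.102, 0.6], [-0.2, 1.1, 0.3, -0.102, 0.6], [-0.3, 1.1, 0.3, -0.102, 0.6], [-0.4, 1.1, 0.3, -0.102, 0.6], [-0.2, 0, 2.4, 0, 0.6], [-0.2, 0, 2.4, 0, 0.6], [-0.2, 0, 1.8, 0, 0.6], [0, 0, 0, 0, 0.6]]
  ]
}}

```text
clock: 10.78
position: [475.4, -142.6, 15.6]
ee_rot: [0.997, -0.009, 0.058, -0.044]
contact_force: [-0.6, 0.3, 0.2]
gripper_width: 51.1
```

```bash
python3 st.py; python3 v.py
python3 - <<'E'
from plan import *
plan((703,-150,15),7,-3)
E
```

```text
10.7833 [ 475. -143.   16.] toolz [ 0.116  0.087 -0.989] head -1.3 j [-0.03  0.42 -0.55 -0.19 -0.49  1.74]
[661. 287.] [ 15. 113.] -3.0 18.0 94 [81. 90. 90.]
[ 589. -144.] [121. 106.] 9.7 57.0 1199 [ 82. 110. 129.]
[ 508. -310.] [92. 97.] -10.4 34.0 797 [ 83. 110. 128.]
[ 397. -161.] [30. 35.] -6.3 20.0 87 [73. 75. 75.]
tote
[759. -32.] [96.  5.] -4.4 -128.0 156 [37. 50. 64.]
[3.2, 0.1, 0.4, np.float64(0.004)]
[3.2, 0.1, 0.4, np.float64(0.004)]
[3.2, 0.0, 0.4, np.float64(0.004)]
[3.2, 0.0, 0.4, np.float64(0.004)]
[3.2, 0.0, 0.4, np.float64(0.004)]
[3.2, -0.0, 0.4, np.float64(0.004)]
[3.2, -0.0, 0.4, np.float64(0.004)]
```

{"api": "send_rows", "payload": {
  "steps": [
    [[3, 0, 0.4, 0, 0.6], [3, 0, 0.4, 0, 0.6], [3.2, 0, 0.4, 0, 0.6], [3.2, 0, 0.4, 0, 0.6], [3.2, 0, 0.4, 0, 0.6], [3.4, 0, 0.4, 0, 0.6], [3.4, 0, 0.4, 0, 0.6], [0, 0, 0, 0, 0.6], [0, 0, 0, 0, 0.6], [-1, 0, -2, 0, 0.6]]
  ]
}}

```text
clock: 11.67
position: [691.7, -144.1, 36.3]
ee_rot: [0.998, -0.007, 0.051, -0.044]
contact_force: [-0.2, -0.4, -0.7]
gripper_width: 51.2
```

```bash
python3 st.py; python3 v.py
python3 - <<'E'
from plan import *
plan((650,-200,110),3);print()
plan((485,-410,110),12,-270+180-180+270+90,p=(650,-200,110))
E
```

```text
11.6667 [ 692. -144.   36.] toolz [ 0.102  0.087 -0.991] head -1.1 j [-0.02  0.66 -0.01 -0.12 -0.81  1.65]
[ 508. -310.] [92. 97.] -10.7 34.0 799 [ 83. 109. 127.]
[ 397. -161.] [30. 36.] -7.6 20.0 83 [74. 75. 75.]
tote
[ 898. -136.] [104. 108.] 10.2 -121.0 899 [ 63.  91. 118.]
[-1.1, 1.6, -2.5, 0.0]
[-1.1, 1.6, -2.5, 0.0]
[-1.1, 1.6, -2.5, 0.0]

[-1.3, 1.8, -0.3, np.float64(-0.132)]
[-1.6, 1.6, -0.3, np.float64(-0.132)]
[-1.7, 1.3, -0.3, np.float64(-0.132)]
[-1.9, 1.1, -0.3, np.float64(-0.132)]
[-2.0, 0.8, -0.3, np.float64(-0.132)]
[-2.1, 0.6, -0.3, np.float64(-0.132)]
[-2.2, 0.3, -0.3, np.float64(-0.132)]
[-2.2, -0.0, -0.3, np.float64(-0.132)]
[-2.2, -0.3, -0.3, np.float64(-0.132)]
[-2.1, -0.6, -0.3, np.float64(-0.132)]
[-2.0, -0.9, -0.3, np.float64(-0.132)]
[-1.9, -1.1, -0.3, np.float64(-0.132)]
```

```bash
python3 v.py pics/c.png
python3 - <<'E'
from plan import *
plan((490,-398,90),14,-98,p=(660,-190,110))
E
```

```text
[661. 288.] [ 15. 111.] -2.7 18.0 91 [75. 82. 83.]
[ 508. -309.] [92. 96.] -10.2 34.0 797 [ 83. 109. 127.]
[ 397. -161.] [29. 35.] -8.4 20.0 84 [74. 75. 75.]
tote
[ 910. -134.] [123. 106.] 8.8 -138.0 977 [ 64.  92. 117.]
[-1.2, 1.5, -0.1, np.float64(0.121)]
[-1.0, 1.6, -0.1, np.float64(0.121)]
[-0.8, 1.7, -0.1, np.float64(0.121)]
[-0.6, 1.8, -0.1, np.float64(0.121)]
[-0.4, 1.9, -0.1, np.float64(0.121)]
[-0.1, 1.9, -0.1, np.float64(0.121)]
[0.1, 1.9, -0.1, np.float64(0.121)]
[0.3, 1.9, -0.1, np.float64(0.121)]
[0.6, 1.8, -0.1, np.float64(0.121)]
[0.8, 1.8, -0.1, np.float64(0.121)]
[1.0, 1.7, -0.1, np.float64(0.121)]
[1.2, 1.5, -0.1, np.float64(0.121)]
[1.3, 1.4, -0.1, np.float64(0.121)]
[1.5, 1.2, -0.1, np.float64(0.121)]
```

View pics/c.png

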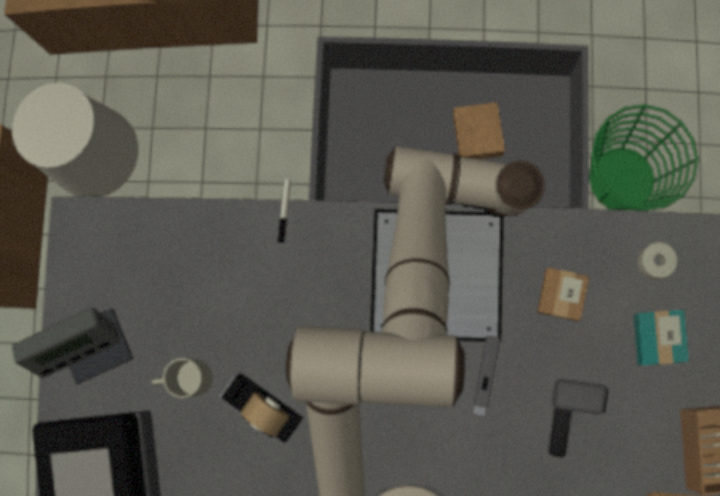

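The large carton is lying flat in the tote at pixel (480,128), all bystanders are in place, and the small carton is at (563,294). I'll go round to the small carton's −y side.

{"api": "send_rows", "payload": {
  "steps": [
    [[-1.1, 1.5, -2.5, 0, 0.6], [-1.1, 1.5, -2.5, 0, 0.6], [-1.1, 1.5, -2.5, 0, 0.6], [-1.2, 1.5, -0.1, 0.121, 0.6], [-1.0, 1.6, -0.1, 0.121, 0.6], [-0.8, 1.7, -0.1, 0.121, 0.6], [-0.6, 1.8, -0.1, 0.121, 0.6], [-0.4, 1.9, -0.1, 0.121, 0.6], [-0.1, 1.9, -0.1, 0.121, 0.6], [0.1, 1.9, -0.1, 0.121, 0.6]]
  ]
}}

```text
clock: 12.6
position: [556.0, -298.7, 109.6]
ee_rot: [0.902, -0.426, 0.036, -0.063]
contact_force: [-0.4, -1.0, 0.6]
gripper_width: 51.3
```

```bash
python3 st.py
python3 - <<'E'
from plan import *
plan((490,-400,90),8,-98)
E
```

```text
12.6 [ 556. -299.  110.] toolz [ 0.119  0.083 -0.989] head -50.6 j [-0.3   0.47 -0.13 -0.15 -0.88  1.07]
[0.5, 1.5, 0.0, np.float64(0.103)]
[0.6, 1.4, 0.0, np.float64(0.103)]
[0.7, 1.3, 0.0, np.float64(0.103)]
[0.9, 1.3, 0.0, np.float64(0.103)]
[1.0, 1.2, 0.0, np.float64(0.103)]
[1.1, 1.0, 0.0, np.float64(0.103)]
[1.2, 0.9, 0.0, np.float64(0.103)]
[1.3, 0.8, 0.0, np.float64(0.103)]
```

{"api": "send_rows", "payload": {
  "steps": [
    [[0.5, 1.5, 0, 0.103, 0.6], [0.6, 1.4, 0, 0.103, 0.6], [0.7, 1.3, 0, 0.103, 0.6], [0.9, 1.3, 0, 0.103, 0.6], [1.0, 1.2, 0, 0.103, 0.6], [1.1, 1.0, 0, 0.103, 0.6], [1.2, 0.9, 0, 0.103, 0.6], [1.3, 0.8, 0, 0.103, 0.6], [0, 0, 0, 0, 0.6]]
  ]
}}

```text
clock: 13.35
position: [474.9, -402.5, 97.7]
ee_rot: [-0.636, 0.768, -0.008, 0.073]
contact_force: [-0.2, -0.1, -1.1]
gripper_width: 51.3
```

```bash
python3 st.py
python3 - <<'E'
from plan import *
plan((494,-400,12),4,-98)
E
```

```text
13.35 [ 475. -403.   98.] toolz [ 0.122  0.081 -0.989] head -100.4 j [-0.51  0.49 -0.14 -0.17 -0.89  0.43]
[0.1, -0.2, 2.2, np.float64(-0.01)]
[0.1, -0.2, 2.2, np.float64(-0.01)]
[0.1, -0.2, 2.2, np.float64(-0.01)]
[0.1, -0.2, 2.2, np.float64(-0.01)]
```

{"api": "send_rows", "payload": {
  "steps": [
    [[0.1, -0.2, 2.2, -0.01, 0.6], [0.1, -0.2, 2.2, -0.01, 0.6], [0.1, -0.2, 2.2, -0.01, 0.6], [0.1, -0.2, 2.1, -0.01, 0.6], [0, 0, 0, 0, 0.6]]
  ]
}}

```text
clock: 13.77
position: [492.8, -400.8, 15.1]
ee_rot: [-0.654, 0.753, -0.014, 0.074]
contact_force: [-0.8, 0.1, -0.6]
gripper_width: 51.2
```

```bash
python3 st.py
python3 - <<'E'
from plan import *
s=arm.read_state();p=s['position'];d=np.array([.134,.991,0])
plan(p+d*180+[0,0,12-p[2]],6)
E
```

```text
13.7667 [ 493. -401.   15.] toolz [ 0.13   0.076 -0.989] head -97.7 j [-0.5   0.6  -0.17 -0.19 -0.73  0.5 ]
[-3.0, 0.0, 0.3, 0.0]
[-3.0, 0.0, 0.3, 0.0]
[-3.0, 0.0, 0.3, 0.0]
[-3.0, 0.0, 0.3, 0.0]
[-3.0, 0.0, 0.3, 0.0]
[-3.0, 0.0, 0.3, 0.0]
```

{"api": "send_rows", "payload": {
  "steps": [
    [[-2.5, 0, 0.3, 0, 0.6], [-3, 0, 0.3, 0, 0.6], [-3, 0, 0.3, 0, 0.6], [-3, 0, 0.3, 0, 0.6], [-3, 0, 0.3, 0, 0.6], [-2.5, 0, 0.2, 0, 0.6], [-1, 0, 0.1, 0, 0.6]]
  ]
}}

```text
clock: 14.35
position: [520.0, -217.7, 21.1]
ee_rot: [-0.655, 0.751, -0.019, 0.075]
contact_force: [0.1, 0.3, -0.0]
gripper_width: 51.3
```

```bash
python3 st.py; python3 v.py
```

```text
14.35 [ 520. -218.   21.] toolz [ 0.138  0.071 -0.988] head -97.5 j [-0.16  0.49 -0.4  -0.17 -0.57  0.17]
[661. 287.] [ 14. 112.] -4.2 16.0 97 [77. 85. 85.]
[ 485. -170.] [59. 14.] -10.2 33.0 74 [ 74. 100. 120.]
[ 398. -161.] [30. 35.] -4.1 20.0 88 [73. 74. 75.]
tote
[ 912. -133.] [122. 107.] 8.9 -138.0 997 [ 64.  92. 117.]
[759. -33.] [96.  5.] -3.7 -128.0 147 [35. 49. 64.]
```

{"api": "send_rows", "payload": {
  "steps": [
    [[-2.5, 0, 0.5, 0, 0.6], [-3, 0, 0.5, 0, 0.6], [-2.8, 0, 0.5, 0, 0.6], [-2, 0, 0.4, 0, 0.6], [-1, 0, 0.1, 0, 0.6], [-0.3, 0, 0, 0, 0.6], [0, 0, 0, 0, 0.6]]
  ]
}}

```text
clock: 14.98
position: [542.6, -99.7, 20.2]
ee_rot: [-0.658, 0.749, -0.025, 0.08]
contact_force: [-0.2, 0.6, -0.2]
gripper_width: 51.3
```

```bash
python3 st.py; python3 v.py
```

```text
14.9833 [ 543. -100.   20.] toolz [ 0.153  0.068 -0.986] head -97.0 j [ 0.08  0.46 -0.48 -0.12 -0.48 -0.1 ]
[661. 287.] [ 15. 111.] -3.5 18.0 85 [83. 92. 92.]
[588. -48.] [88. 17.] -4.3 34.0 123 [ 82. 108. 127.]
[ 397. -161.] [30. 36.] -8.8 19.0 84 [74. 75. 76.]
tote
[ 912. -134.] [125. 107.] 9.1 -139.0 995 [ 64.  92. 117.]
[759. -32.] [97.  5.] -3.6 -128.0 152 [35. 49. 64.]
```

{"api": "send_rows", "payload": {
  "steps": [
    [[1.5, 0, -0.3, 0, 0.6], [3, 0, -0.5, 0, 0.6], [3, 0, -0.5, 0, 0.6], [2.5, 0, -0.5, 0, 0.6], [2, 0, -0.3, 0, 0.6], [0, 0, 0, 0, 0.6], [0, 0, 0, 0, 0.6]]
  ]
}}

```text
clock: 15.62
position: [524.0, -232.5, 33.9]
ee_rot: [-0.656, 0.75, -0.028, 0.081]
contact_force: [-0.2, 1.1, 0.2]
gripper_width: 51.4
```

```bash
python3 st.py; python3 v.py
```

```text
15.6167 [ 524. -233.   34.] toolz [ 0.159  0.065 -0.985] head -97.3 j [-0.19  0.48 -0.38 -0.17 -0.58  0.19]
[663. 287.] [ 15. 114.] -3.1 18.0 91 [79. 87. 88.]
[549. -31.] [66. 96.] -7.5 34.0 400 [ 75. 104. 127.]
[ 397. -166.] [21. 33.] -7.8 20.0 60 [73. 74. 75.]
tote
[ 912. -134.] [124. 106.] 9.0 -139.0 990 [ 64.  92. 117.]
[759. -33.] [96.  5.] -4.6 -130.0 168 [39. 52. 65.]
```

{"api": "send_rows", "payload": {
  "steps": [
    [[0, 0, 0, 0, 0.6], [0, 0, 0, 0, 0.6], [0, 0, 0, 0, 0.6], [-2.5, 0, 0.6, 0, 0.6], [-3, 0, 0.6, 0, 0.6], [-3, 0, 0.6, 0, 0.6], [-3, 0, 0.6, 0, 0.6], [-2.5, 0, 0.5, 0, 0.6], [-3, 0, 0.4, 0, 0.6], [-3, 0, 0.4, 0, 0.6]]
  ]
}}

```text
clock: 16.5
position: [556.4, -23.9, 14.4]
ee_rot: [-0.656, 0.75, -0.029, 0.082]
contact_force: [1.3, -1.5, 0.4]
gripper_width: 51.3
```

```bash
python3 st.py; python3 v.py
python3 - <<'E'
from plan import *
s=arm.read_state();p=s['position']
plan((p[0]+10,32,13),3)
E
```

```text
16.5 [556. -24.  14.] toolz [ 0.16   0.064 -0.985] head -97.3 j [ 0.23  0.47 -0.51 -0.06 -0.42 -0.31]
[641. 288.] [14. 74.] -1.5 18.0 62 [47. 51. 51.]
[598.  26.] [ 43. 105.] 10.4 35.0 251 [ 88. 113. 129.]
[ 397. -161.] [29. 36.] -8.4 20.0 85 [74. 75. 76.]
tote
[ 912. -133.] [124. 107.] 9.0 -139.0 1006 [ 64.  92. 116.]
[759. -33.] [97.  4.] -4.5 -126.0 150 [35. 49. 64.]
[-1.7, -0.1, 0.2, 0.0]
[-1.7, -0.1, 0.2, 0.0]
[-1.7, -0.1, 0.2, 0.0]
```

{"api": "send_rows", "payload": {
  "steps": [
    [[-2.5, 0, 0.2, 0, 0.6], [-2, 0, 0.2, 0, 0.6], [-1, 0, 0.1, 0, 0.6], [1.5, 0, 0, 0, 0.6], [2.5, 0, -2, 0, 0.6], [1.5, 0, -3, 0, 0.6], [0, 0, -3, 0, 0.6]]
  ]
}}

```text
clock: 17.13
position: [541.5, -13.2, 83.0]
ee_rot: [-0.667, 0.741, -0.024, 0.075]
contact_force: [0.9, -0.5, 0.4]
gripper_width: 50.9
```

```bash
python3 st.py; python3 v.py
python3 - <<'E'
from plan import *
plan((465,70,90),12,0)
E
```

```text
17.1333 [542. -13.  83.] toolz [ 0.144  0.065 -0.987] head -95.7 j [ 0.26  0.35 -0.48 -0.05 -0.59 -0.33]
[659. 288.] [ 15. 115.] -3.4 18.0 101 [77. 84. 85.]
[582.  99.] [90. 65.] -7.5 35.0 423 [ 89. 114. 130.]
[ 397. -161.] [30. 35.] -7.2 21.0 89 [73. 75. 75.]
tote
[ 912. -134.] [124. 107.] 9.4 -139.0 1015 [ 64.  91. 116.]
[760. -32.] [96.  5.] -3.9 -127.0 153 [36. 50. 64.]
[-0.6, 0.7, -0.1, np.float64(-0.139)]
[-0.7, 0.6, -0.1, np.float64(-0.139)]
[-0.8, 0.5, -0.1, np.float64(-0.139)]
[-0.9, 0.4, -0.1, np.float64(-0.139)]
[-0.9, 0.3, -0.1, np.float64(-0.139)]
[-0.9, 0.2, -0.1, np.float64(-0.139)]
[-1.0, 0.0, -0.1, np.float64(-0.139)]
[-0.9, -0.1, -0.1, np.float64(-0.139)]
[-0.9, -0.2, -0.1, np.float64(-0.139)]
[-0.9, -0.4, -0.1, np.float64(-0.139)]
[-0.8, -0.5, -0.1, np.float64(-0.139)]
[-0.8, -0.6, -0.1, np.float64(-0.139)]
```

Run:
```python
from plan import *
plan((468,84,90),13,180)
```

```text
[-0.7, 0.7, -0.0, np.float64(0.113)]
[-0.6, 0.7, -0.0, np.float64(0.113)]
[-0.5, 0.8, -0.0, np.float64(0.113)]
[-0.4, 0.8, -0.0, np.float64(0.113)]
[-0.3, 0.9, -0.0, np.float64(0.113)]
[-0.2, 0.9, -0.0, np.float64(0.113)]
[-0.1, 0.9, -0.0, np.float64(0.113)]
[-0.0, 0.9, -0.0, np.float64(0.113)]
[0.1, 0.9, -0.0, np.float64(0.113)]
[0.2, 0.9, -0.0, np.float64(0.113)]
[0.3, 0.9, -0.0, np.float64(0.113)]
[0.4, 0.9, -0.0, np.float64(0.113)]
[0.5, 0.8, -0.0, np.float64(0.113)]
```

{"api": "send_rows", "payload": {
  "steps": [
    [[-0.7, 0.7, 0, 0.113, 0.6], [-0.6, 0.7, 0, 0.113, 0.6], [-0.5, 0.8, 0, 0.113, 0.6], [-0.4, 0.8, 0, 0.113, 0.6], [-0.3, 0.9, 0, 0.113, 0.6], [-0.2, 0.9, 0, 0.113, 0.6], [-0.1, 0.9, 0, 0.113, 0.6], [0, 0.9, 0, 0.113, 0.6], [0.1, 0.9, 0, 0.113, 0.6], [0.2, 0.9, 0, 0.113, 0.6]]
  ]
}}

```text
clock: 18.02
position: [488.2, 69.2, 90.8]
ee_rot: [-0.146, 0.985, 0.024, 0.089]
contact_force: [-0.2, 0.3, 0.4]
gripper_width: 51.1
```

```bash
python3 st.py; python3 v.py
python3 - <<'E'
from plan import *
plan((468,86,90),4,180);print()
plan((480,87,13),4,180)
E
```

```text
18.0167 [488.  69.  91.] toolz [ 0.168  0.073 -0.983] head -163.2 j [ 0.48  0.25 -0.63  0.03 -0.5  -1.78]
[663. 288.] [ 15. 115.] -3.6 17.0 98 [81. 89. 90.]
[567. 101.] [91. 96.] -7.4 35.0 759 [ 85. 113. 131.]
[ 397. -162.] [30. 35.] -6.4 21.0 87 [75. 76. 77.]
tote
[ 912. -134.] [124. 107.] 9.4 -139.0 986 [ 64.  92. 117.]
[759. -32.] [97.  5.] -3.4 -128.0 148 [36. 50. 64.]
[0.3, 0.5, -0.0, np.float64(0.072)]
[0.4, 0.5, -0.0, np.float64(0.072)]
[0.4, 0.5, -0.0, np.float64(0.072)]
[0.4, 0.4, -0.0, np.float64(0.072)]

[0.4, 0.4, 1.9, np.float64(0.072)]
[0.4, 0.4, 1.9, np.float64(0.072)]
[0.5, 0.4, 1.9, np.float64(0.072)]
[0.5, 0.3, 1.9, np.float64(0.072)]
```

{"api": "send_rows", "payload": {
  "steps": [
    [[0.3, 0.9, 0, 0.072, 0.6], [0.4, 0.9, 0, 0.072, 0.6], [0.3, 0.8, 0, 0.072, 0.6], [0.3, 0.7, 0.5, 0.072, 0.6], [0, 0, 2, 0, 0.6], [0, 0, 2.5, 0, 0.6], [0, 0, 2, 0, 0.6], [0, 0, 0.8, 0, 0.6], [0, 0, 0, 0, 0.6]]
  ]
}}

```text
clock: 18.82
position: [482.5, 113.8, 12.9]
ee_rot: [-0.011, 0.995, 0.039, 0.088]
contact_force: [0.2, 0.1, 0.8]
gripper_width: 51.6
```

```bash
python3 st.py; python3 v.py
python3 - <<'E'
from plan import *
s=arm.read_state();p=s['position']
plan((704,p[1]+0,13),7,180)
E
```

```text
18.8167 [482. 114.  13.] toolz [ 0.175  0.08  -0.981] head -179.1 j [ 0.57  0.4  -0.75  0.12 -0.24 -2.24]
[655. 288.] [ 15. 104.] -1.7 18.0 76 [71. 77. 78.]
[567. 101.] [90. 95.] -7.4 35.0 781 [ 84. 111. 129.]
[ 397. -161.] [30. 35.] -6.7 20.0 85 [74. 75. 76.]
tote
[ 912. -133.] [123. 107.] 9.1 -139.0 1008 [ 64.  91. 116.]
[759. -33.] [97.  7.] -2.6 -129.0 153 [36. 50. 64.]
[-3.1, -0.1, 0.6, np.float64(0.002)]
[-3.1, -0.1, 0.6, np.float64(0.002)]
[-3.1, -0.1, 0.6, np.float64(0.002)]
[-3.1, -0.1, 0.6, np.float64(0.002)]
[-3.1, -0.1, 0.6, np.float64(0.002)]
[-3.1, -0.1, 0.6, np.float64(0.002)]
[-3.1, -0.1, 0.6, np.float64(0.002)]
```

{"api": "send_rows", "payload": {
  "steps": [
    [[-2.0, -0.9, 0.4, 0, 0.6], [-3, -0.2, 0.6, 0, 0.6], [-3.1, -0.1, 0.6, 0, 0.6], [-3.1, -0.1, 0.6, 0, 0.6], [-3.3, -0.1, 0.6, 0, 0.6], [-3.3, 0, 0.6, 0, 0.6], [-3.3, 0, 0.6, 0, 0.6], [-1.0, 0, 0.1, 0, 0.6], [0, 0, 0, 0, 0.6], [0, 0, -1, 0, 0.6]]
  ]
}}

```text
clock: 19.7
position: [711.3, 106.2, 25.4]
ee_rot: [-0.019, 0.995, 0.04, 0.087]
contact_force: [-0.3, 0.5, -0.9]
gripper_width: 51.3
```

```bash
python3 st.py; python3 v.py
```

```text
19.7 [711. 106.  25.] toolz [ 0.172  0.083 -0.982] head -178.2 j [ 0.37  0.65 -0.11 -0.03 -0.62 -1.88]
[ 397. -161.] [29. 36.] -8.3 20.0 86 [72. 74. 74.]
tote
[ 911. -134.] [125. 107.] 9.2 -139.0 989 [ 63.  91. 115.]
[853. 119.] [60. 88.] 5.3 -137.0 390 [ 59.  85. 112.]
[760. -32.] [97.  4.] -4.2 -128.0 151 [35. 49. 63.]
```

Small carton is off the edge. I'll back the arm away and check the whole scene.

{"api": "send_rows", "payload": {
  "steps": [
    [[1, 0, -3, 0, 0.6], [2, 0, -3, 0, 0.6], [3, 0, -3, 0, 0.6], [3, 0, -3, 0, 0.6], [3, -1, 0, 0, 0.6], [3, -2, 0, 0, 0.6], [2, -2, 0, 0, 0.6], [0, 0, 0, 0, 0.6], [0, 0, 0, 0, 0.6]]
  ]
}}

```text
clock: 20.5
position: [508.9, 38.7, 120.9]
ee_rot: [-0.026, 0.995, 0.042, 0.092]
contact_force: [0.8, 0.1, -0.7]
gripper_width: 50.8
```

```bash
python3 st.py; python3 v.py pics/e.png
```

```text
20.5 [509.  39. 121.] toolz [ 0.181  0.089 -0.979] head -177.5 j [ 0.39  0.23 -0.55 -0.03 -0.59 -1.88]
[661. 288.] [ 14. 112.] -3.6 17.0 102 [80. 88. 88.]
[ 397. -162.] [30. 36.] -7.5 20.0 84 [75. 76. 76.]
tote
[ 912. -133.] [124. 106.] 9.0 -139.0 999 [ 64.  92. 117.]
[856. 116.] [95. 91.] 7.2 -161.0 608 [ 64.  92. 117.]
[759. -32.] [97.  4.] -4.7 -125.0 153 [35. 50. 64.]
```

View pics/e.png

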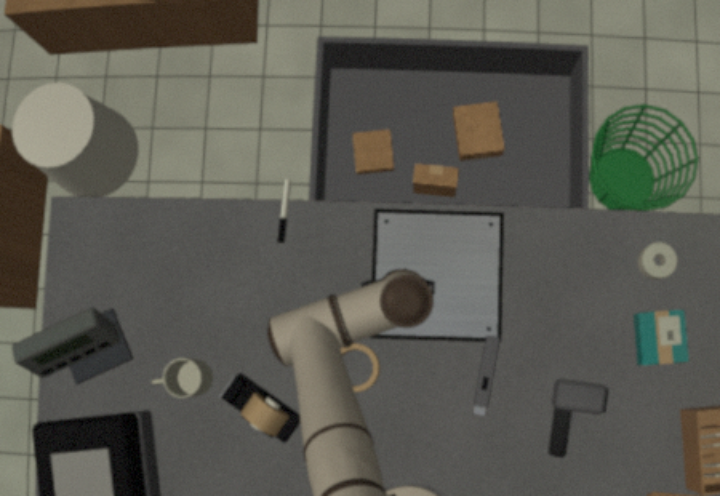

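All three cartons are in the tote at (373,150), (435,178) and (480,130), the scale is clear and the bystanders are where they were. I'm handing in.

```bash
python3 -c "
from bench import job; print(job.job_done())"
```

```text
the job is handed in; nothing more can be done
None
```

The job is done and handed in at about 20.5 s of the 72 s allowed. I pushed the weighed carton into the tote, weighed the large carton and pushed it off the edge, then did the same with the small one. All three were slid along the bench with the half-open fingers.

- **Weighing:** I estimated the platform centre at (544, -44) mm. The large carton rested at about (566, -28), roughly 27 mm off centre and inside the 40 mm limit. The small one rested at about (549, -43), roughly 5 mm off; the arm hid part of it, so I took its y from the visible edge. Each was left untouched for about a second.
- **Final check:** All three cartons are at rest in the tote, below its rim, and the scale is clear. The large and small cartons lie flat at about (912, -133) and (856, 116). The weighed carton stands on its end at about (790, -32).
- **Bystanders:** The marker measured within 2 to 3 mm of where it started, and the part of the knife I could measure did not shift between checks. The tape dispenser, scanner, label roll, tape roll and mug I checked only by eye in the last picture, where they looked unmoved.
- **What went differently:**
  - The tool slowly tilted while pushing, to about 12° by the end, and this pushed the large carton about 20 mm off its planned spot.
  - Because the weighed carton was standing on end, I shifted the other two sideways before dropping them so they would not land on it.

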